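# Find the case that rattles

### The arm

A 6-joint arm with a two-finger parallel gripper is mounted at the origin on a cart in front of the work surface, level with it; the furniture and walls round the work are solid. World frame = base frame: x ahead of the robot, y to its left, z up, the work surface at z = 0. Lengths are in m, angles in rad, forces in N, time in s.
With the tool pointing down it reaches from about 0.35 to 0.95 m from the base axis. Payload 17.4 kg.
Tool frame: the origin (TCP) lies on the mounting face of the last link; the fingertips stand ahead of it and the grasp point (between the pads) lies 167 mm ahead of it (ctrl.tcp_to_tips is the z of the fingertips in the tool frame, in m); z points along the fingers, y is the line along which they close (so a half turn about z gives the same grasp; the last joint's range is limited). The gripper opens to 93 mm and grips with 3 to 60 N. Pads are 15 mm wide; open, the fingers measure 128 mm over their backs; the gripper's body (75 mm by 188 mm) begins 65 mm behind the grasp point.
Start: joints at [1.105, 0.116, 1.442, -0, 1.584, -0.038], TCP at [0.28, 0.614, 0.405] pointing down, gripper open.
Joint ranges: [-2.83, 2.83], [-0.83, 2.19], [0.07, 2.5], [-1.14, 4.28], [0.01, 3], [-2.97, 2.97]. Speed limits (rad/s): [1.89, 1.89, 2.22, 3.14, 3.14, 3.14].

### API

Orientations are given as a unit quaternion [x, y, z, w].
In Python, from cell import ctrl gives the robot as it stands. The module is installed in compiled form; this text tells all that it offers.
- The arm moves only by the tool jog_arm, never from a script. Its argument "rows" is one flat list of numbers, 5 for each row, row after row: the opening, from 0 (shut) to 1 (fully open), then the shift along the tool's x, y, z in m, then the turn about the tool's z in rad. In form: [hand, x, y, z, yaw, hand, x, y, z, yaw, ...]. A call has 1 to 12 rows; each row shifts and turns the commanded pose from where the row before left it, along the tool's axes as they then stand; what a row does not reach is not made up. A row lasts 1/10 s, in which the tool goes at most 50 mm and 8.59 degrees, less where a joint would pass 70% of its speed; a pose out of reach is approached as far as the arm can. A call is refused whole if a number of a shift passes 0.05 or a number of a turn 0.15, either way. A call with a gripper value outside its range is refused whole. The fingers move at their own pace and stop on an object; "newtons" is the grip in N (left out, the last holds). Time passes only in rows, so rows that do not move let the fingers close. It gives the time, the measured TCP pose, the force, the opening and the grip force at its end, in the units of the state.
- ctrl.get_obs(): the state, without advancing time (a new reading comes with each control period).
- ctrl.grab_frame(name): name is "side" or "top"; returns the picture (480x640x3 uint8, blue, green, red); there is no depth.
- ctrl.camera_params(name): a dict with "fx", "fy", "cx", "cy" (pixels), "world_to_cam" (4x4, takes a point from world to camera coordinates). Camera axes: x right, y down, z forward; pixel columns grow to the right and rows downward; lengths in m; the calibration is good to about 2 mm. A picture is of the moment at which its call begins. camera_params takes no time and is no camera call.
- ctrl.hand_in(): hands the job in; it is judged then, once.
The state is a dict: "time": time; "joints": joint angles; "joint_vel": joint speeds; "effort": joint torques, N m; "tool_pos": TCP position; "tcp_rot": TCP orientation; "contact_force": force on the tool from outside, world axes, zero at the start; "torque": the same for the moment, N m; "gripper_width": finger opening in m; "grasp_force": force on a finger pad.
Only numpy, scipy, OpenCV 4.12 (cv2) and the standard library are available. Lean on these libraries where they do the work, as an engineer would, in place of code of your own. Each camera call takes 0.05 s, during which the arm holds its last target. There are 200 camera calls.

### The job

One of the three sealed aluminium cases has a part loose inside. From left to right, pick each case up, shake it briskly to and fro along its length in the air without turning it over, and stand it back upright where it stood before going on to the next (the last need not be put back if it is the one). Then hold the case that rattled upright and still over the middle of the blue logbook, about 15 cm up, with the two silent cases standing in their places and everything else left alone; finish while still holding it.

Things in the scene. Friction and masses are not known exactly. Their poses are not given: they have to be found in the camera images.
- case_left: Leftmost (largest y) of three alike cases: sealed oblong aluminium case, 130 mm long (its x), 60 mm wide (its y), 60 mm high, smooth flat long sides (grip these); two latches on the -x end, a hinge on the +x end (4 mm proud, near the lid). Origin: centre of underside; z up. Weighs 0.36 to 0.45 kg in all. Lid stays shut.
- case_middle: Middle one of the alike cases; size, axes, origin and weight as the left one. Inside one of the three (any of them) a loose 200 g ball, 29 mm across, can run 93 mm along the case (x): it knocks on the end walls when shaken lengthwise, rolls to the low end when an end is tipped down over 0.2 rad, and stays there (46 mm off the middle) when level again: a moment of 0.09 N m that changes sides.
- case_right: Rightmost (smallest y) of the alike cases; size, axes, origin and weight as the left one. The two silent cases hold a packed insert in their middle, as heavy as the loose ball of the third, that hardly stirs (under 0.7 mm).
- logbook: Dark blue closed register book lying flat on the desk beyond the cases, 210 mm left to right, 152 mm front to back, 14 mm thick. Origin: centre of its underside.
- pen: white ball pen lying on the desk, 145 mm long; not to be disturbed. Origin: middle of its underside.
- timer: digital timer, 66 x 62 x 18 mm, lying face up; not to be disturbed. Origin: centre of its underside.
- labels: roll of white labels standing on its end, 69 mm across, 41 mm high; not to be disturbed. Origin: centre of its underside.
- cup: round screw-lid specimen cup, 64 mm across, 64 mm high; not to be disturbed. Origin: centre of its underside.

How it is judged:
On the way, in this order (a step that is already met when the one before it is completed fails the run):
1. the left case, held clear of the desk (30 mm or more), moves briskly (over 0.15 m/s) (height (world z) of case_left above 0.03 m and linear speed of case_left above 0.15 m/s and contact force between case_left and the fingers above 0.5 N).
2. still held in the air, the left case stops to turn back (height (world z) of case_left above 0.03 m and linear speed of case_left below 0.08 m/s and contact force between case_left and the fingers above 0.5 N).
3. still held in the air, the left case moves briskly again, hard enough that anything loose in it has run 20 mm or more from its middle (all of step 1 and horizontal distance between load_loose_c0 and case_left above 0.02 m).
4. the middle case, held clear of the desk (30 mm or more), moves briskly (over 0.15 m/s), with the left standing upright, let go, in place (within 40 mm) (height (world z) of case_middle above 0.03 m and linear speed of case_middle above 0.15 m/s and contact force between case_middle and the fingers above 0.5 N and distance of case_left from where it was at the start of the episode below 0.04 m and angle between case_left's own z axis and vertical below 0.1 rad and height (world z) of case_left below 0.006 m and linear speed of case_left below 0.03 m/s and contact force between case_left and the arm below 0.1 N and contact force between case_left and the fingers below 0.1 N).
5. still held in the air, the middle case stops to turn back (height (world z) of case_middle above 0.03 m and linear speed of case_middle below 0.08 m/s and contact force between case_middle and the fingers above 0.5 N).
6. still held in the air, the middle case moves briskly again, hard enough that anything loose in it has run 20 mm or more from its middle (height (world z) of case_middle above 0.03 m and linear speed of case_middle above 0.15 m/s and contact force between case_middle and the fingers above 0.5 N and horizontal distance between load_loose_c0 and case_middle above 0.02 m).
7. the right case, held clear of the desk (30 mm or more), moves briskly (over 0.15 m/s), with the left and middle standing upright, let go, in place (within 40 mm) (height (world z) of case_right above 0.03 m and linear speed of case_right above 0.15 m/s and contact force between case_right and the fingers above 0.5 N and distance of each of case_left, case_middle from where it was at the start of the episode below 0.04 m and angle between each of case_left, case_middle's own z axis and vertical below 0.1 rad and height (world z) of each of case_left, case_middle below 0.006 m and linear speed of each of case_left, case_middle below 0.03 m/s and contact force between each of case_left, case_middle and the arm below 0.1 N and contact force between each of case_left, case_middle and the fingers below 0.1 N).
8. still held in the air, the right case stops to turn back (height (world z) of case_right above 0.03 m and linear speed of case_right below 0.08 m/s and contact force between case_right and the fingers above 0.5 N).
9. still held in the air, the right case moves briskly again, hard enough that anything loose in it has run 20 mm or more from its middle (height (world z) of case_right above 0.03 m and linear speed of case_right above 0.15 m/s and contact force between case_right and the fingers above 0.5 N and horizontal distance between load_loose_c0 and case_right above 0.02 m).
At the end, for the whole second after the job is handed in: The case with the loose ball is held by the fingers alone, upright (within 0.2 rad) and still, its underside 80 to 300 mm above the desk and its centre within 60 mm sideways of the logbook's centre; the other two cases stand upright, untouched, within 40 mm of where they started (((distance between load_loose_c0 and case_left below 0.06 m and horizontal distance between case_left and logbook below 0.06 m and height (world z) of case_left between 0.08 and 0.3 m and angle between case_left's own z axis and vertical below 0.2 rad and linear speed of case_left below 0.03 m/s and contact force between case_left and the fingers above 1 N and contact force between case_left and logbook below 0.1 N and (distance of case_middle from where it was at the start of the episode below 0.04 m and angle between case_middle's own z axis and vertical below 0.1 rad and height (world z) of case_middle below 0.006 m and linear speed of case_middle below 0.03 m/s and contact force between case_middle and the arm below 0.1 N and contact force between case_middle and the fingers below 0.1 N) and (distance of case_right from where it was at the start of the episode below 0.04 m and angle between case_right's own z axis and vertical below 0.1 rad and height (world z) of case_right below 0.006 m and linear speed of case_right below 0.03 m/s and contact force between case_right and the arm below 0.1 N and contact force between case_right and the fingers below 0.1 N)) or (distance between load_loose_c0 and case_middle below 0.06 m and horizontal distance between case_middle and logbook below 0.06 m and height (world z) of case_middle between 0.08 and 0.3 m and angle between case_middle's own z axis and vertical below 0.2 rad and linear speed of case_middle below 0.03 m/s and contact force between case_middle and the fingers above 1 N and contact force between case_middle and logbook below 0.1 N and (distance of case_left from where it was at the start of the episode below 0.04 m and angle between case_left's own z axis and vertical below 0.1 rad and height (world z) of case_left below 0.006 m and linear speed of case_left below 0.03 m/s and contact force between case_left and the arm below 0.1 N and contact force between case_left and the fingers below 0.1 N) and (distance of case_right from where it was at the start of the episode below 0.04 m and angle between case_right's own z axis and vertical below 0.1 rad and height (world z) of case_right below 0.006 m and linear speed of case_right below 0.03 m/s and contact force between case_right and the arm below 0.1 N and contact force between case_right and the fingers below 0.1 N)) or (distance between load_loose_c0 and case_right below 0.06 m and horizontal distance between case_right and logbook below 0.06 m and height (world z) of case_right between 0.08 and 0.3 m and angle between case_right's own z axis and vertical below 0.2 rad and linear speed of case_right below 0.03 m/s and contact force between case_right and the fingers above 1 N and contact force between case_right and logbook below 0.1 N and (distance of case_left from where it was at the start of the episode below 0.04 m and angle between case_left's own z axis and vertical below 0.1 rad and height (world z) of case_left below 0.006 m and linear speed of case_left below 0.03 m/s and contact force between case_left and the arm below 0.1 N and contact force between case_left and the fingers below 0.1 N) and (distance of case_middle from where it was at the start of the episode below 0.04 m and angle between case_middle's own z axis and vertical below 0.1 rad and height (world z) of case_middle below 0.006 m and linear speed of case_middle below 0.03 m/s and contact force between case_middle and the arm below 0.1 N and contact force between case_middle and the fingers below 0.1 N)))); the arm keeps its last pose, push and grip.
It fails at once if the logbook is pushed more than 40 mm (distance of logbook from where it was at the start of the episode above 0.04 m).
It fails at once if a bystander (pen, timer, labels or cup) is pushed more than 50 mm (distance of any of pen, timer, labels, cup from where it was at the start of the episode above 0.05 m).
It fails at once if a case is turned over (tipped more than 1.2 rad) (angle between any of case_left, case_middle, case_right's own z axis and vertical above 1.2 rad).
It also fails if it takes over 72 s, if anything falls off the work surface, if the arm or the gripper's body presses on something with over 40 N, if the wrist force passes 120 N, or if a joint passes its speed limit or range.

## Working session

There is one attempt and no reset: what is moved stays moved. The work goes in short steps, Python scripts to look and compute and a tool call to move; the robot and the scene stay as the last step left them, time stands still between calls to the robot, and variables do not carry over. Pictures are saved under pics/ and viewed, at most 10 in all, crops included, and the job is handed in when it is done.

Besides the shell and the picture viewer there is one more tool, called after "Request:" as a command line: name --argument value ..., lists and objects as JSON in quotes. jog_arm: Moves the arm, as the interface text tells. Its arguments: {"type":"object","properties":{"rows":{"type":"array"},"newtons":{"type":"number"}},"required":["rows"]}

```bash
mkdir -p pics; python3 - <<'E'
from cell import ctrl
import cv2
o=ctrl.get_obs();print({k:o[k] for k in('time','tool_pos','tcp_rot','contact_force','torque','gripper_width')},ctrl.tcp_to_tips)
for n in('top','side'):
    cv2.imwrite(f'pics/{n}0.png',ctrl.grab_frame(n));print(n,ctrl.camera_params(n))
E
```

```text
{'time': 0.0, 'tool_pos': array([0.28005211, 0.61416943, 0.40404925]), 'tcp_rot': array([ 2.12285092e-01,  9.77207620e-01, -5.41100964e-04, -1.24366151e-04]), 'contact_force': array([-0.67654674, -0.23221143,  0.20695932]), 'torque': array([-0.06537031, -0.01268066,  0.03005083]), 'gripper_width': 0.09312674497820927} 0.1861
top {'fx': 494.4836446809182, 'fy': 494.4836446809182, 'cx': 323.7575143282248, 'cy': 239.22795868704443, 'world_to_cam': array([[-0.01741676, -0.99972486, -0.01571199,  0.01406026],
       [-0.98439545,  0.01989757, -0.17484191,  0.50180157],
       [ 0.17510644,  0.01242164, -0.98447115,  1.00554065],
       [ 0.        ,  0.        ,  0.        ,  1.        ]])}
side {'fx': 589.9421474103208, 'fy': 589.9421474103208, 'cx': 312.352631513133, 'cy': 231.9039397396953, 'world_to_cam': array([[-0.9496861 , -0.31272133,  0.01736893,  0.48874363],
       [-0.22657967,  0.64768443, -0.72743833,  0.12178161],
       [ 0.21623589, -0.69477352, -0.6859532 ,  1.56035015],
       [ 0.        ,  0.        ,  0.        ,  1.        ]])}
```

View pics/top0.png

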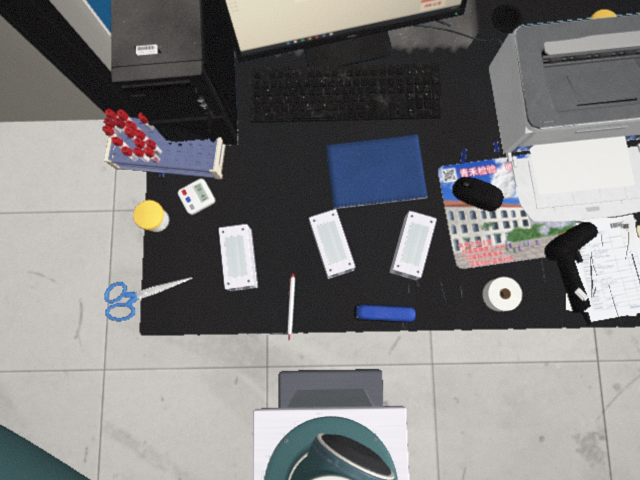

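View pics/side0.png

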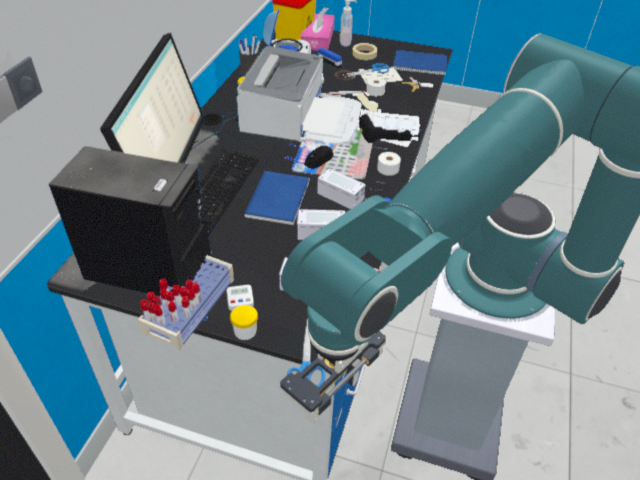

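The top view shows three cases at about (238,257), (332,243) and (413,245) px, and the logbook at (377,170). The pen, timer, cup and labels are at (291,305), (196,196), (151,215) and (503,294). The side view is partly blocked by the arm. Next I'll enlarge the case area.

```bash
python3 - <<'E'
import cv2
i=cv2.imread('pics/top0.png')[190:310,205:445]
cv2.imwrite('pics/c.png',cv2.resize(i,None,fx=3.333,fy=3.333,interpolation=cv2.INTER_CUBIC))
E
```

```text
(no output)
```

View pics/c.png

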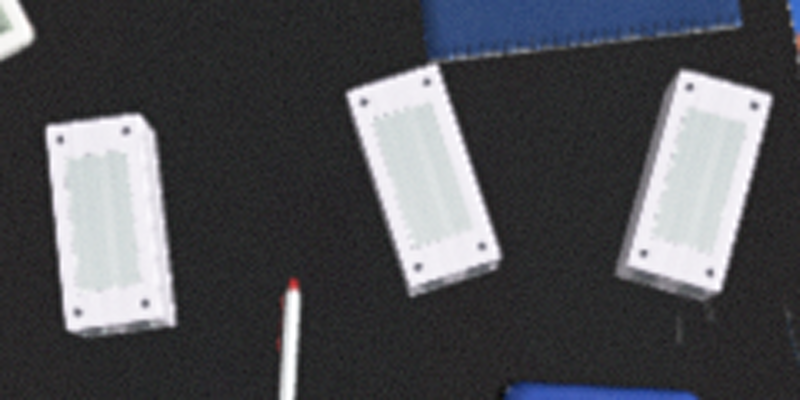

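The crop shows the lid screw dots (crop px):
- **Left case:** (60,139), (126,131), (145,303), (77,313)
- **Middle case:** (364,102), (427,82), (482,246), (417,267)
- **Right case:** (689,87), (754,105), (710,272), (644,253)

The pen tip is at (293,285).

```bash
cat > h.py <<'E'
from cell import ctrl
import numpy as np
from scipy.spatial.transform import Rotation as R
def ray(n,uv,z):
    p=ctrl.camera_params(n);M=np.array(p['world_to_cam']);Rm,t=M[:3,:3],M[:3,3]
    c=-Rm.T@t;d=Rm.T@np.array([(uv[0]-p['cx'])/p['fx'],(uv[1]-p['cy'])/p['fy'],1])
    return c+d*(z-c[2])/d[2]
def st():
    o=ctrl.get_obs();m=R.from_quat(o['tcp_rot']).as_matrix()
    return o,m
def go(x,y,yaw):   # case pose -> tool-frame moves
    o,m=st();d=np.array([x,y,0])-o['tool_pos']
    cur=np.arctan2(m[1,1],m[0,1]);want=yaw+np.pi/2
    dy=(want-cur+np.pi/2)%np.pi-np.pi/2     # world turn
    e=m.T@np.array([d[0],d[1],0])
    print('pos',o['tool_pos'].round(4),'toolxyz',e.round(4),'tool yaw',round(-dy,4),'j',np.round(o['joints'],2))
E
python3 - <<'E'
from h import *
D={'L':[(60,139),(126,131),(145,303),(77,313)],'M':[(364,102),(427,82),(482,246),(417,267)],'R':[(689,87),(754,105),(710,272),(644,253)]}
for k,v in D.items():
    q=np.array([ray('top',(205+a/3.333,190+b/3.333),.06) for a,b in v])
    c=q.mean(0);f=(q[0]+q[1]-q[2]-q[3])/2;w=(q[0]-q[1]+q[3]-q[2])/2
    yaw=np.arctan2(f[1],f[0]);print(k,c.round(4),'yaw',yaw.round(3),np.arctan2(-w[0],w[1]).round(3),np.hypot(*f[:2]).round(3),np.hypot(*w[:2]).round(3))
    go(c[0],c[1],yaw)
for n,(uv,z) in dict(book=((377.5,170.5),.014),pen=((293,276),.01),pen2=((290,338),.01)).items(): print(n,ray('top',uv,z).round(3))
for uv in [(328,144),(418,135),(427,198),(334,207)]: print(ray('top',uv,.014).round(3))
E
```

```text
L [0.467  0.1888 0.06  ] yaw 0.116 0.115 0.11 0.042
pos [0.28   0.6142 0.4041] toolxyz [-3.465e-01 -3.095e-01  3.000e-04] tool yaw -0.5442 j [ 1.11  0.12  1.44 -0.    1.58 -0.04]
M [ 0.4929 -0.012   0.06  ] yaw 0.293 0.294 0.11 0.042
pos [0.28   0.6142 0.4041] toolxyz [-0.4534 -0.4815  0.0005] tool yaw -0.7204 j [ 1.11  0.12  1.44 -0.    1.58 -0.04]
R [ 0.4862 -0.185   0.06  ] yaw -0.304 -0.302 0.11 0.042
pos [0.28   0.6142 0.4041] toolxyz [-5.191e-01 -6.416e-01  6.000e-04] tool yaw -0.1233 j [ 1.11  0.12  1.44 -0.    1.58 -0.04]
book [ 0.661 -0.118  0.014]
pen [0.429 0.073 0.01 ]
pen2 [0.297 0.08  0.01 ]
[ 0.726 -0.008  0.014]
[ 0.743 -0.212  0.014]
[ 0.595 -0.225  0.014]
[ 0.579 -0.019  0.014]
```

Request:
jog_arm --rows '[1,0,0,0,-0.136,1,0,0,0,-0.136,1,0,0,0,-0.136,1,0,0,0,-0.136,1,-0.017,-0.03,0,0,1,-0.017,-0.03,0,0,1,-0.017,-0.03,0,0,1,-0.017,-0.03,0,0,1,-0.017,-0.03,0,0,1,-0.017,-0.03,0,0,1,-0.017,-0.03,0,0,1,-0.017,-0.03,0,0]' --newtons 40

```text
time: 1.3
tool_pos: [0.4436, 0.3903, 0.4045]
tcp_rot: [-0.058, 0.998, -0.0, -0.0]
contact_force: [0.3, 0.7, -0.2]
gripper_width: 0.0931
grasp_force: 0.0
```

Request:
jog_arm --rows '[1,0,-0.034,0,0,1,0,-0.034,0,0,1,0,-0.034,0,0,1,0,-0.034,0,0,1,0,-0.034,0,0,1,0,-0.034,0,0,1,0,0,0,0,1,0,0,0,0]'

```text
time: 2.1
tool_pos: [0.4666, 0.1885, 0.4047]
tcp_rot: [-0.057, 0.998, 0.0, 0.0]
contact_force: [-0.3, 0.1, 0.2]
gripper_width: 0.0929
grasp_force: 0.0
```

```bash
python3 - <<'E'
from h import *
go(.467,.1888,.116)
E
```

```text
pos [0.4666 0.1885 0.4047] toolxyz [-0.0004  0.0003  0.    ] tool yaw -0.0013 j [ 0.33 -0.26  1.8   0.    1.6  -1.35]
```

Request:
jog_arm --rows '[1,0,0,0.03,0,1,0,0,0.03,0,1,0,0,0.03,0,1,0,0,0.03,0,1,0,0,0.03,0,1,0,0,0.03,0,1,0,0,0.015,0,1,0,0,0.007,0,1,0,0,0,0,1,0,0,0,0]'

```text
time: 3.1
tool_pos: [0.467, 0.1892, 0.204]
tcp_rot: [-0.058, 0.998, 0.0, 0.001]
contact_force: [-0.7, 0.3, 1.2]
gripper_width: 0.0927
grasp_force: 0.0
```

Request:
jog_arm --rows '[0,0,0,0,0,0,0,0,0,0,0,0,0,0,0,0,0,0,0,0,0,0,0,0,0,0,0,0,0,0,0,0,0,0,0,0,0,0,0,0,0,0,0,0,0,0,0,0,0,0]'

```text
time: 4.1
tool_pos: [0.4666, 0.1889, 0.2029]
tcp_rot: [-0.058, 0.998, -0.0, 0.0]
contact_force: [-0.9, -2.1, 5.0]
gripper_width: 0.0599
grasp_force: 40.0
```

Request:
jog_arm --rows '[0,0,0,-0.02,0,0,0,0,-0.02,0,0,0,0,-0.02,0,0,0,0,-0.02,0,0,0,0,-0.02,0,0,0,0,-0.02,0,0,0,0,0,0,0,0,0,0,0,0,0,0,0,0,0,0,0,0,0]'

```text
time: 5.1
tool_pos: [0.4665, 0.1889, 0.3214]
tcp_rot: [-0.058, 0.998, -0.0, -0.001]
contact_force: [-0.5, 0.8, -3.5]
gripper_width: 0.0595
grasp_force: 40.0
```

```bash
cat >> h.py <<'E'
def tq():
    o,m=st();print(round(o['time'],2),'F',o['contact_force'].round(2),'T tool',(m.T@o['torque']).round(3),'T world',o['torque'].round(3),'pos',o['tool_pos'].round(4),'w',round(o['gripper_width'],4),round(o['grasp_force'],1))
E
python3 -c "
from h import *
tq()"
```

```text
5.1 F [-0.47  0.81 -3.48] T tool [-0.053  0.025 -0.007] T world [0.05  0.031 0.006] pos [0.4665 0.1889 0.3214] w 0.0595 40.0
```

Request:
jog_arm --rows '[0,-0.045,0,0,0,0,-0.045,0,0,0,0,0,0,0,0,0,0,0,0,0,0,0.045,0,0,0,0,0.045,0,0,0,0,0,0,0,0,0,0,0,0,0,0,-0.045,0,0,0,0,-0.045,0,0,0,0,0,0,0,0,0,0,0,0,0]'

```text
time: 6.3
tool_pos: [0.5569, 0.1994, 0.3216]
tcp_rot: [-0.058, 0.998, -0.0, -0.001]
contact_force: [-0.1, 0.6, -4.6]
gripper_width: 0.0597
grasp_force: 40.0
```

Request:
jog_arm --rows '[0,0,0,0,0,0,0,0,0,0,0,0,0,0,0]'

```text
time: 6.6
tool_pos: [0.5554, 0.1993, 0.3233]
tcp_rot: [-0.058, 0.998, 0.0, 0.0]
contact_force: [-0.6, -0.3, -4.0]
gripper_width: 0.0598
grasp_force: 40.0
```

```bash
python3 -c "
from h import *
tq()"
```

```text
6.6 F [-0.61 -0.28 -4.  ] T tool [-0.038  0.082 -0.   ] T world [0.028 0.085 0.   ] pos [0.5554 0.1993 0.3233] w 0.0598 40.0
```

Request:
jog_arm --rows '[0,0.045,0,0,0,0,0.045,0,0,0,0,0,0,0,0,0,0,0,0,0,0,0,0,0,0,0,0,0,0,0,0,0,0,0,0]'

```text
time: 7.3
tool_pos: [0.4672, 0.189, 0.3225]
tcp_rot: [-0.058, 0.998, -0.0, -0.0]
contact_force: [0.8, 0.7, -4.8]
gripper_width: 0.0597
grasp_force: 40.0
```

```bash
python3 -c "
from h import *
tq()
go(.467,.1888,.116)"
```

```text
7.3 F [ 0.78  0.66 -4.75] T tool [-0.045 -0.088  0.023] T world [ 0.055 -0.082 -0.023] pos [0.4672 0.189  0.3225] w 0.0597 40.0
pos [0.4672 0.189  0.3225] toolxyz [ 0.0002 -0.0002  0.    ] tool yaw -0.0 j [ 0.33 -0.23  1.91 -0.    1.47 -1.35]
```

```bash
cat >> h.py <<'E'
def avg(n=10):
    T=[];F=[]
    for _ in range(n):
        ctrl.grab_frame('top');o,m=st();T.append(m.T@o['torque']);F.append(o['contact_force'])
    print('T',np.mean(T,0).round(3),'sd',np.std(T,0).round(3),'F',np.mean(F,0).round(2),o['tool_pos'].round(4),round(o['time'],2))
E
python3 -c "
from h import *
avg()"
```

```text
T [-0.046 -0.071  0.021] sd [0.033 0.027 0.037] F [ 0.15 -0.18 -4.57] [0.4666 0.1889 0.3227] 7.8
```

Request:
jog_arm --rows '[0,0,0,0.03,0,0,0,0,0.03,0,0,0,0,0.025,0,0,0,0,0.015,0,0,0,0,0.01,0,0,0,0,0.006,0,0,0,0,0,0,0,0,0,0,0]'

```text
time: 8.6
tool_pos: [0.4669, 0.189, 0.2077]
tcp_rot: [-0.058, 0.998, 0.0, 0.001]
contact_force: [0.0, 0.7, -4.7]
gripper_width: 0.0598
grasp_force: 40.0
```

Request:
jog_arm --rows '[0,0,0,0.003,0,0,0,0,0.002,0,0,0,0,0,0]'

```text
time: 8.9
tool_pos: [0.4669, 0.189, 0.2029]
tcp_rot: [-0.058, 0.998, 0.0, 0.001]
contact_force: [-2.9, -1.2, 7.3]
gripper_width: 0.06
grasp_force: 40.0
```

Request:
jog_arm --rows '[1,0,0,0,0,1,0,0,0,0,1,0,0,0,0,1,0,0,0,0,1,0,0,0,0,1,0,0,0,0]'

```text
time: 9.5
tool_pos: [0.4666, 0.1889, 0.2017]
tcp_rot: [-0.058, 0.998, 0.0, 0.0]
contact_force: [-0.4, 0.3, -0.8]
gripper_width: 0.093
grasp_force: 0.0
```

Request:
jog_arm --rows '[1,0,0,-0.03,0,1,0,0,-0.03,0,1,0,0,-0.03,0,1,0,0,-0.03,-0.09,1,0,0,-0.03,-0.087,1,0.006,-0.035,0,0,1,0.006,-0.035,0,0,1,0.006,-0.035,0,0,1,0.006,-0.035,0,0,1,0.005,-0.03,0,0,1,0.004,-0.03,0,0,1,0,0,0,0]'

```text
time: 10.7
tool_pos: [0.493, -0.0146, 0.3517]
tcp_rot: [-0.145, 0.989, -0.0, -0.0]
contact_force: [0.8, 0.3, 0.4]
gripper_width: 0.093
grasp_force: 0.0
```

```bash
python3 -c "
from h import *
import cv2
go(.4929,-.012,.293)
cv2.imwrite('pics/t1.png',ctrl.grab_frame('top'))"
```

```text
pos [ 0.493  -0.0146  0.3517] toolxyz [-0.0006  0.0025 -0.    ] tool yaw -0.0026 j [-0.08 -0.27  1.89 -0.    1.52 -1.94]
```

View pics/t1.png

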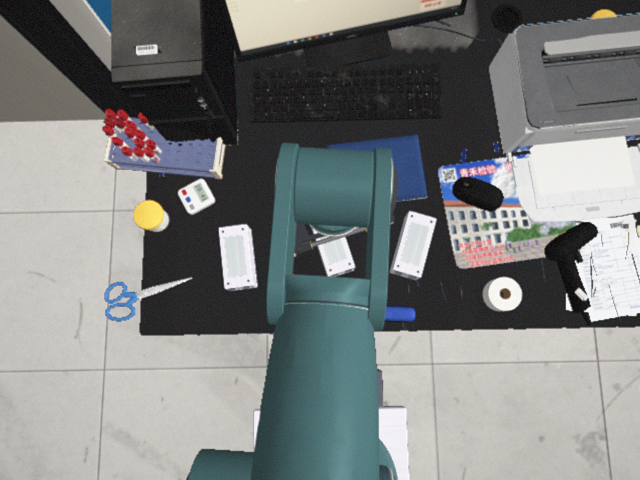

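The left case stands where it was (238,257), and the gripper is over the middle case at (333,245). I'll go down 149 mm.

Request:
jog_arm --rows '[1,-0.0006,0.0025,0.02,0,1,0,0,0.03,0,1,0,0,0.03,0,1,0,0,0.03,0,1,0,0,0.02,0,1,0,0,0.012,0,1,0,0,0.007,0,1,0,0,0,0]'

```text
time: 11.55
tool_pos: [0.4927, -0.0092, 0.2025]
tcp_rot: [-0.146, 0.989, 0.0, -0.0]
contact_force: [-0.5, 0.8, 0.9]
gripper_width: 0.0929
grasp_force: 0.0
```

Request:
jog_arm --rows '[0,0,0,0,0,0,0,0,0,0,0,0,0,0,0,0,0,0,0,0,0,0,0,0,0,0,0,0,0,0,0,0,0,0,0,0,0,0,0,0]'

```text
time: 12.35
tool_pos: [0.4928, -0.0096, 0.2032]
tcp_rot: [-0.146, 0.989, -0.0, 0.0]
contact_force: [-1.6, -3.3, 4.6]
gripper_width: 0.0597
grasp_force: 40.0
```

Request:
jog_arm --rows '[0,0,0,-0.02,0,0,0,0,-0.02,0,0,0,0,-0.02,0,0,0,0,-0.02,0,0,0,0,-0.02,0,0,0,0,-0.02,0,0,0,0,0,0,0,0,0,0,0]'

```text
time: 13.15
tool_pos: [0.4925, -0.0095, 0.3218]
tcp_rot: [-0.146, 0.989, 0.0, -0.0]
contact_force: [-0.1, 0.2, -3.2]
gripper_width: 0.06
grasp_force: 40.0
```

Request:
jog_arm --rows '[0,-0.045,0,0,0,0,-0.045,0,0,0,0,0,0,0,0,0,0,0,0,0,0,0.045,0,0,0,0,0.045,0,0,0,0,0,0,0,0,0,0,0,0,0,0,-0.045,0,0,0,0,-0.045,0,0,0,0,0,0,0,0,0,0,0,0,0]'

```text
time: 14.35
tool_pos: [0.5796, 0.0169, 0.3214]
tcp_rot: [-0.146, 0.989, 0.0, -0.001]
contact_force: [-1.0, 0.6, -3.4]
gripper_width: 0.0598
grasp_force: 40.0
```

```bash
python3 -c "
from h import *
avg()"
```

```text
T [-0.037 -0.004 -0.02 ] sd [0.029 0.021 0.027] F [-0.07 -0.19 -3.88] [0.5786 0.0164 0.3231] 14.85
```

Request:
jog_arm --rows '[0,0.045,0,0,0,0,0.045,0,0,0,0,0,0,0,0,0,0,0,0,0,0,0,0,0,0]'

```text
time: 15.35
tool_pos: [0.4931, -0.0094, 0.3231]
tcp_rot: [-0.146, 0.989, -0.0, 0.0]
contact_force: [0.1, 0.1, -3.6]
gripper_width: 0.0601
grasp_force: 40.0
```

```bash
python3 -c "
from h import *
avg();go(.4929,-.012,.293)"
```

```text
T [-0.05  -0.021 -0.014] sd [0.034 0.029 0.017] F [ 0.1   0.08 -3.44] [ 0.4928 -0.0095  0.3226] 15.85
pos [ 0.4928 -0.0095  0.3226] toolxyz [ 0.0006 -0.0025 -0.    ] tool yaw 0.0003 j [-0.07 -0.26  1.93 -0.    1.47 -1.94]
```

Request:
jog_arm --rows '[0,0,-0.002,0.03,0,0,0,0,0.03,0,0,0,0,0.025,0,0,0,0,0.015,0,0,0,0,0.01,0,0,0,0,0.006,0,0,0,0,0.003,0,0,0,0,0.001,0,0,0,0,0,0]'

```text
time: 16.75
tool_pos: [0.4934, -0.0114, 0.2033]
tcp_rot: [-0.146, 0.989, -0.0, 0.0]
contact_force: [-0.2, -0.6, -3.6]
gripper_width: 0.0595
grasp_force: 40.0
```

Request:
jog_arm --rows '[1,0,0,0,0,1,0,0,0,0,1,0,0,0,0,1,0,0,0,0,1,0,0,0,0,1,0,0,0,0]'

```text
time: 17.35
tool_pos: [0.4933, -0.0114, 0.2028]
tcp_rot: [-0.146, 0.989, -0.0, 0.0]
contact_force: [-0.8, 0.1, 0.3]
gripper_width: 0.0927
grasp_force: 0.0
```

Request:
jog_arm --rows '[1,0,0,-0.03,0,1,0,0,-0.03,0,1,0,0,-0.03,0,1,0,0,-0.03,0.1,1,0,0,-0.03,0.1,1,0,0,0,0.1,1,0,0,0,0.1,1,0,0,0,0.1,1,0,0,0,0.097,1,0,0,0,0]'

```text
time: 18.35
tool_pos: [0.4932, -0.0114, 0.3527]
tcp_rot: [0.152, 0.988, 0.0, -0.0]
contact_force: [-0.7, 0.7, -0.8]
gripper_width: 0.0929
grasp_force: 0.0
```

Request:
jog_arm --rows '[1,-0.009,-0.033,0,0,1,-0.009,-0.033,0,0,1,-0.009,-0.033,0,0,1,-0.009,-0.033,0,0,1,-0.009,-0.033,0,0,1,0,0,0,0]'

```text
time: 18.95
tool_pos: [0.4865, -0.1852, 0.3525]
tcp_rot: [0.151, 0.989, -0.0, -0.0]
contact_force: [-0.1, 0.4, 0.8]
gripper_width: 0.0929
grasp_force: 0.0
```

```bash
python3 -c "
from h import *
import cv2
go(.4862,-.185,-.303)
cv2.imwrite('pics/t2.png',ctrl.grab_frame('top'))"
```

```text
pos [ 0.4865 -0.1852  0.3525] toolxyz [0.0003 0.0001 0.    ] tool yaw -0.0004 j [-0.41 -0.21  1.84 -0.    1.51 -1.68]
```

View pics/t2.png

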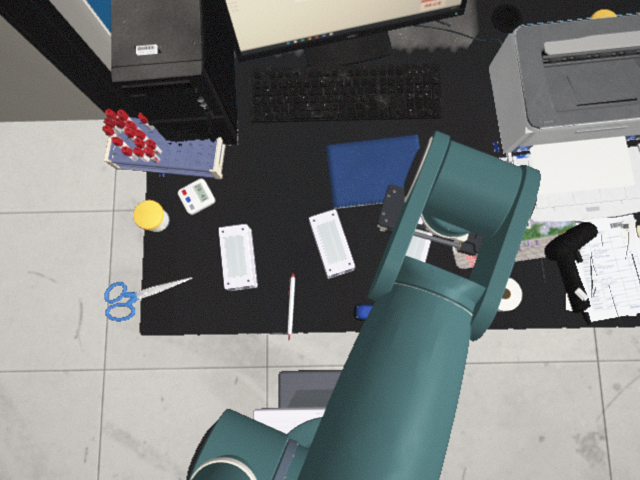

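The middle case stands back in place at (332,243), and the gripper is over the right case. I'll shake that one towards the robot, to stay away from the printer.

Request:
jog_arm --rows '[1,0,0,0.02,0,1,0,0,0.03,0,1,0,0,0.03,0,1,0,0,0.03,0,1,0,0,0.02,0,1,0,0,0.012,0,1,0,0,0.007,0,1,0,0,0,0]'

```text
time: 19.8
tool_pos: [0.4869, -0.182, 0.2035]
tcp_rot: [0.151, 0.989, 0.0, -0.0]
contact_force: [0.1, 0.2, 0.3]
gripper_width: 0.0929
grasp_force: 0.0
```

Request:
jog_arm --rows '[0,0,0,0,0,0,0,0,0,0,0,0,0,0,0,0,0,0,0,0,0,0,0,0,0,0,0,0,0,0,0,0,0,0,0,0,0,0,0,0]'

```text
time: 20.6
tool_pos: [0.4869, -0.1825, 0.2042]
tcp_rot: [0.151, 0.988, -0.0, 0.0]
contact_force: [-1.4, -2.6, 7.4]
gripper_width: 0.0598
grasp_force: 40.0
```

Request:
jog_arm --rows '[0,0,0,-0.02,0,0,0,0,-0.02,0,0,0,0,-0.02,0,0,0,0,-0.02,0,0,0,0,-0.02,0,0,0,0,-0.02,0,0,0,0,0,0,0,0,0,0,0]'

```text
time: 21.4
tool_pos: [0.4867, -0.1822, 0.3228]
tcp_rot: [0.151, 0.988, 0.0, -0.0]
contact_force: [-0.4, -0.4, -4.0]
gripper_width: 0.06
grasp_force: 40.0
```

Request:
jog_arm --rows '[0,0.04,0,0,0,0,0.04,0,0,0,0,0,0,0,0,0,0,0,0,0,0,-0.04,0,0,0,0,-0.04,0,0,0,0,0,0,0,0,0,0,0,0,0,0,0.04,0,0,0,0,0.04,0,0,0,0,0,0,0,0,0,0,0,0,0]'

```text
time: 22.6
tool_pos: [0.4099, -0.1582, 0.324]
tcp_rot: [0.151, 0.988, -0.0, 0.001]
contact_force: [0.4, -0.4, -3.5]
gripper_width: 0.0599
grasp_force: 40.0
```

```bash
python3 -c "
from h import *
avg()"
```

```text
T [-0.018  0.006 -0.001] sd [0.026 0.033 0.034] F [-0.14 -0.2  -3.61] [ 0.4107 -0.1584  0.3236] 23.1
```

Request:
jog_arm --rows '[0,-0.04,0,0,0,0,-0.04,0,0,0,0,0,0,0,0,0,0,0,0,0,0,0,0,0,0]'

```text
time: 23.6
tool_pos: [0.4864, -0.1822, 0.3237]
tcp_rot: [0.151, 0.988, 0.0, -0.0]
contact_force: [0.5, -0.2, -3.4]
gripper_width: 0.0595
grasp_force: 40.0
```

```bash
python3 -c "
from h import *
avg();go(.4862,-.185,-.303)"
```

```text
T [-0.001  0.007 -0.007] sd [0.021 0.029 0.024] F [-0.08  0.33 -3.28] [ 0.4867 -0.1823  0.3239] 24.1
pos [ 0.4867 -0.1823  0.3239] toolxyz [-0.0003 -0.0027  0.    ] tool yaw -0.0008 j [-0.41 -0.19  1.87 -0.    1.46 -1.67]
```

Request:
jog_arm --rows '[0,0,-0.0025,0.03,0,0,0,0,0.03,0,0,0,0,0.025,0,0,0,0,0.015,0,0,0,0,0.01,0,0,0,0,0.006,0,0,0,0,0.003,0,0,0,0,0.001,0,0,0,0,0,0]'

```text
time: 25.0
tool_pos: [0.4863, -0.1848, 0.2044]
tcp_rot: [0.151, 0.988, -0.0, 0.0]
contact_force: [1.0, -0.7, -3.3]
gripper_width: 0.0598
grasp_force: 40.0
```

Request:
jog_arm --rows '[1,0,0,0,0,1,0,0,0,0,1,0,0,0,0,1,0,0,0,0,1,0,0,0,0,1,0,0,0,0]'

```text
time: 25.6
tool_pos: [0.4861, -0.1847, 0.2038]
tcp_rot: [0.151, 0.988, -0.0, 0.0]
contact_force: [-1.0, -0.2, -0.0]
gripper_width: 0.0926
grasp_force: 0.0
```

Request:
jog_arm --rows '[1,0,0,-0.03,0,1,0,0,-0.03,0,1,0,0,-0.03,0,1,0,0,-0.03,-0.1,1,0,0,-0.03,-0.1,1,0,0,0,-0.11,1,0,0,0,-0.109,1,0,0,0,0]'

```text
time: 26.4
tool_pos: [0.486, -0.1847, 0.3539]
tcp_rot: [-0.059, 0.998, -0.0, 0.0]
contact_force: [-0.1, 0.6, 0.4]
gripper_width: 0.093
grasp_force: 0.0
```

Request:
jog_arm --rows '[1,-0.0025,0.034,0,0,1,-0.0025,0.034,0,0,1,-0.0025,0.034,0,0,1,-0.0025,0.034,0,0,1,-0.0025,0.034,0,0,1,-0.0025,0.034,0,0,1,-0.0025,0.034,0,0,1,-0.0025,0.034,0,0,1,-0.0025,0.034,0,0,1,-0.0025,0.034,0,0,1,0,0.034,0,0,1,0,0,0,0]'

```text
time: 27.6
tool_pos: [0.4674, 0.1925, 0.3534]
tcp_rot: [-0.057, 0.998, 0.0, -0.0]
contact_force: [-0.1, -0.3, 0.2]
gripper_width: 0.0928
grasp_force: 0.0
```

```bash
python3 -c "
from h import *
import cv2
go(.467,.1888,.116)
cv2.imwrite('pics/t3.png',ctrl.grab_frame('top'))"
```

```text
pos [0.4674 0.1925 0.3534] toolxyz [ 0.0008 -0.0036 -0.    ] tool yaw -0.0014 j [ 0.34 -0.24  1.87  0.    1.52 -1.35]
```

View pics/t3.png

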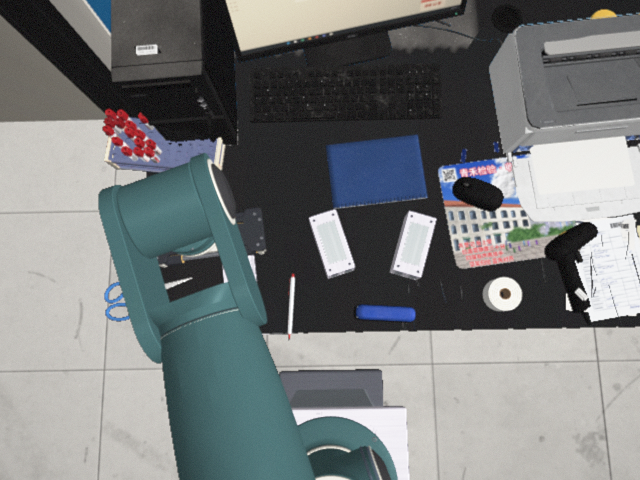

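Both silent cases are in place at (332,243) and (413,245). Now I'll pick the left case up again and check its moment.

Request:
jog_arm --rows '[1,0.0005,-0.0036,0.02,0,1,0,0,0.03,0,1,0,0,0.03,0,1,0,0,0.03,0,1,0,0,0.02,0,1,0,0,0.012,0,1,0,0,0.007,0,1,0,0,0,0]'

```text
time: 28.45
tool_pos: [0.4679, 0.1857, 0.2045]
tcp_rot: [-0.057, 0.998, -0.0, -0.0]
contact_force: [-0.7, -0.1, 0.4]
gripper_width: 0.0929
grasp_force: 0.0
```

Request:
jog_arm --rows '[0,0,0,0,0,0,0,0,0,0,0,0,0,0,0,0,0,0,0,0,0,0,0,0,0,0,0,0,0,0,0,0,0,0,0,0,0,0,0,0]'

```text
time: 29.25
tool_pos: [0.4679, 0.1863, 0.2052]
tcp_rot: [-0.058, 0.998, 0.0, 0.0]
contact_force: [-1.7, 4.2, 5.4]
gripper_width: 0.0597
grasp_force: 40.0
```

Request:
jog_arm --rows '[0,0,0,-0.02,0,0,0,0,-0.02,0,0,0,0,-0.02,0,0,0,0,-0.02,0,0,0,0,-0.02,0,0,0,0,-0.02,0,0,0,0,-0.02,0,0,0,0,-0.015,0,0,0,0,0,0,0,0,0,0,0]'

```text
time: 30.25
tool_pos: [0.4678, 0.186, 0.3589]
tcp_rot: [-0.058, 0.998, -0.0, -0.0]
contact_force: [-0.8, 0.7, -4.6]
gripper_width: 0.06
grasp_force: 40.0
```

```bash
python3 -c "
from h import *
avg()"
```

```text
T [-0.045 -0.07  -0.003] sd [0.04  0.03  0.021] F [-0.12  0.18 -4.25] [0.4678 0.1861 0.3596] 30.75
```

Request:
jog_arm --rows '[0,-0.045,0,0,0,0,-0.045,0,0,0,0,0,0,0,0,0,0,0,0,0,0,0,0,0,0,0,0,0,0,0]'

```text
time: 31.35
tool_pos: [0.5565, 0.1964, 0.3603]
tcp_rot: [-0.058, 0.998, 0.0, 0.0]
contact_force: [0.2, 0.5, -4.3]
gripper_width: 0.0598
grasp_force: 40.0
```

```bash
python3 -c "
from h import *
avg();go(.661,-.116,.116)"
```

```text
T [-0.053  0.056 -0.017] sd [0.018 0.029 0.026] F [ 0.08  0.14 -4.16] [0.5572 0.1964 0.3598] 31.85
pos [0.5572 0.1964 0.3598] toolxyz [-0.0672 -0.3222  0.    ] tool yaw -0.0009 j [ 0.3  -0.05  1.69 -0.    1.51 -1.39]
```

The averaged moment changes sign, from -0.07 to +0.056 N m, so the left case is the one that rattles. Now I'll carry it over the logbook.

Request:
jog_arm --rows '[0,-0.003,-0.015,0,0,0,-0.006,-0.03,0,0,0,-0.007,-0.033,0,0,0,-0.007,-0.033,0,0,0,-0.007,-0.033,0,0,0,-0.007,-0.033,0,0,0,-0.007,-0.033,0,0,0,-0.007,-0.033,0,0,0,-0.006,-0.031,0,0,0,-0.005,-0.025,0,0,0,-0.003,-0.015,0,0,0,-0.002,-0.008,0,0]'

```text
time: 33.05
tool_pos: [0.661, -0.1173, 0.3595]
tcp_rot: [-0.057, 0.998, -0.0, -0.0]
contact_force: [-0.2, -0.1, -4.6]
gripper_width: 0.0597
grasp_force: 40.0
```

Request:
jog_arm --rows '[0,0,0,0,0,0,0,0,0,0,0,0,0,0,0,0,0,0,0,0,0,0,0,0,0]'

```text
time: 33.55
tool_pos: [0.6607, -0.1152, 0.3599]
tcp_rot: [-0.058, 0.998, -0.0, 0.0]
contact_force: [0.6, -1.2, -4.5]
gripper_width: 0.0596
grasp_force: 40.0
```

```bash
python3 -c "
from h import *
import cv2
tq();go(.661,-.116,.116)
a,b=ctrl.grab_frame('top'),ctrl.grab_frame('side')
cv2.imwrite('pics/t4.png',cv2.resize(cv2.hconcat([a,b]),(800,300),interpolation=cv2.INTER_AREA))"
```

```text
33.55 F [ 0.65 -1.2  -4.5 ] T tool [-0.03   0.052  0.019] T world [ 0.024  0.055 -0.019] pos [ 0.6607 -0.1152  0.3599] w 0.0596 40.0
pos [ 0.6607 -0.1152  0.3599] toolxyz [-0.0002 -0.0008  0.    ] tool yaw -0.0001 j [-0.21  0.12  1.51  0.    1.51 -1.9 ]
```

View pics/t4.png

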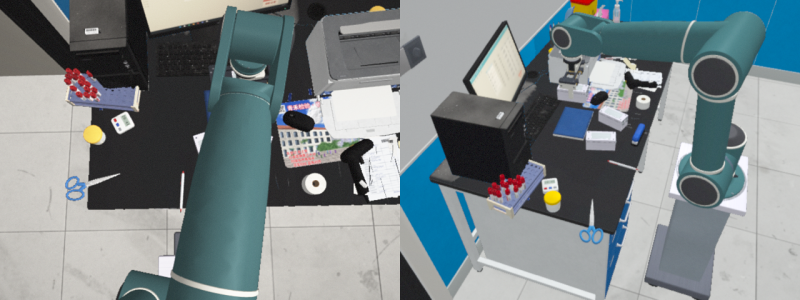

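The side view shows the case held level over the book (about (572,80) px, book at (573,122)). The two silent cases are standing at (602,140) and (615,118), and the bystanders have not moved.

```bash
python3 -c "
from cell import ctrl
print(ctrl.hand_in())"
```

```text
the job is handed in; nothing more can be done
None
```

The left case is the one that rattled: its moment changed sign with each shake, while the middle and right cases stayed near zero. I handed the job in holding it upright and still about 15 cm over the middle of the logbook, with the two silent cases back in their places; `hand_in` returned no verdict.

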